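# Punch the last screw hole of a corner brace

### The arm

A 6-joint arm with a two-finger parallel gripper is mounted at the origin on the work surface. World frame = base frame: x ahead of the robot, y to its left, z up, the work surface at z = 0. Lengths are in m, angles in rad, forces in N, time in s.
With the tool pointing down it reaches from about 0.35 to 0.85 m from the base axis. Payload 8.1 kg.
Tool frame: the origin (TCP) lies between the finger pads; the fingertips stand 22 mm ahead of it and the grasp point (between the pads) lies 3 mm ahead of it; z points along the fingers, x is the direction in which the jaws open and shut, and the axes are right-handed (so a half turn about z gives the same grasp; the last joint's range is limited). The gripper opens to 85 mm and grips with 20 to 120 N. Pads are 22 mm wide; open, the fingers measure 114 mm over their backs; the gripper's body (76 mm by 85 mm) begins 54 mm behind the grasp point. The pads swing forward as they close: fully open they stand 13 mm farther back than shut.
Start: joints at [-1.212, 0.13, 1.488, -0, 1.523, -0.085], TCP at [0.258, -0.542, 0.253] pointing down, gripper open.
Joint ranges: [-2.96, 2.96], [-0.89, 2.26], [0.02, 2.5], [-1.34, 4.48], [0, 2.73], [-2.66, 2.66]. Speed limits (rad/s): [2.39, 2.39, 2.79, 3.14, 3.14, 3.14].

### API

Orientations are given as a rotation vector (axis times angle).
In Python, from workcell import move_to, move_l, set_joints, command_gripper, hold, ik, read_camera, PlanningError, job_done, read_t, read_joints, read_joint_vel, read_effort, read_position, read_orientation, read_contact_force, read_ft_torque, read_opening gives the robot as it stands. Calls block until the motion is done:
- move_to(position, orientation): joint-space move of the TCP to a pose.
- move_l(position, speed=0.15, ori=None): straight line of the TCP; ori=None keeps the orientation; speed is the mean speed in m/s.
- set_joints(angles): joint-space move.
- command_gripper(opening, grasp_force=None): finger opening in m; grasp_force is the grip in N (None keeps the last); returns when the fingers have stopped.
- hold(seconds).
- ik(position, orientation): joint angles nearest the present ones, or None.
- read_camera(name): name is "scene" or "top"; returns a dict with "image" (400x640x3 uint8, red, green, blue), "K" (3x3 intrinsics, pixels), "R" (3x3) and "t" (3): a world point X has camera coordinates R X + t. Camera axes: x right, y down, z forward; pixel columns grow to the right and rows downward; lengths in m; the calibration is good to about 2 mm. A picture is of the moment at which its call begins. There is no depth.
A pose or a line that the arm cannot do raises PlanningError and nothing moves.
- job_done(): hands the job in, once; it reports no verdict.
Readings, each from a call of its own:
- read_t(): time.
- read_joints(): joint angles.
- read_joint_vel(): joint speeds.
- read_effort(): joint torques, N m.
- read_position(): TCP position.
- read_orientation(): TCP orientation.
- read_contact_force(): force on the tool from outside, world axes, zero at the start.
- read_ft_torque(): the same for the moment, N m.
- read_opening(): finger opening in m.
Only numpy, scipy, OpenCV 4.12 (cv2) and the standard library are available. Lean on these libraries where they do the work, as an engineer would, in place of code of your own. Each camera call takes 0.05 s, during which the arm holds its last target. There are 200 camera calls.

### The job

Take the spring punch out of the wooden tool block, put its nose upright down the one hole of the corner brace that has no screw yet, and press it squarely on the wood with a steady force of about 14 N for a good second, so that it leaves a clean centre mark. Draw it straight up out of the hole without dragging it, and stand it gently back in its own hole in the block, upright and fully down on its collar. Mark the wood nowhere else, do not lean on the brace, and leave the other things as they are.

Things in the scene. Friction and masses are not known exactly. Their poses are not given: they have to be found in the camera images.
- punch: Steel spring centre punch, 142 mm long with a new point, 0.18 kg, round, standing point down in the block. Origin where a new point would end, z up along the axis. Going up from there: 8 mm thick nose to 26 mm; nozzle widening to 16 mm, to 55 mm; collar 26 mm across, 55 to 61 mm; knurled barrel 18 mm thick, 61 to 133 mm (grip here, best about 98 mm up); cap 21 mm across to 142 mm.
- nozzle (a point): Mouth of the punch's nozzle, on its axis, 26 mm up from the origin. From it stands the nose: 8 mm thick, its last 2 mm tapering to 5 mm; reground, so 16 to 26 mm long, hidden in the block: feel for it. It is sprung and gives about 1 mm under load. 11 to 17 N on the wood, kept for 1 s, makes the mark; over 22 N splits the wood.
- block: wooden tool block, 60 x 150 x 62 mm high (x, y, z), fixed to the bench; origin centre of underside, z up. The punch's own hole goes right through it 45 mm to -y of the centre; a smaller hole 45 mm to +y holds the slim nail set.
- block_hole (a point): centre of the mouth of the punch's hole, on the block's top face (62 mm above the bench): 19 mm in diameter with a 2 mm chamfer. The punch hangs in it by its collar, whose underside rests on the block's top, so the point is then 55 mm below this point.
- frame: Corner of a plinth's underframe, fixed: two pine bars 60 mm wide and 36 mm high meeting at a right angle. Origin on the bench under the crossing of their centre lines; one bar runs 230 mm to +x of it, the other to -y. Top face 36 mm above the bench.
- brace: Flat L-shaped steel corner brace, 30 mm wide, 5 mm thick, fixed on the frame's top; origin on its underside over the frame's origin, axes as the frame's, arms 120 mm to +x and to -y. Four 9.5 mm through holes at (45, 0), (95, 0), (0, -45), (0, -95) mm; three hold screws, heads 15 mm across, 4 mm high, any one is empty. The punch must push on it with less than 15 N, down or sideways.
- open_hole: the empty hole of the brace, bare wood showing in it; origin at the hole's centre on the wood's top face (5 mm below the brace's top face), z up
- nail_set: slim plain steel nail set, 11 mm thick, 108 mm long, no collar, standing in the block's other, smaller hole; origin at its lower end (bystander)
- tape: roll of paper tape, 90 mm across, 25 mm high, lying in the inside corner of the frame; origin centre of underside (bystander)
- screw_tin: small open steel tin of screws, 80 x 70 x 28 mm, between the frame's bars; origin centre of underside (bystander)
- hammer: hammer with wooden handle, 260 mm, lying on the bench to the left; origin at mid-length, underside (bystander)
- mug: white mug, 80 mm across, 90 mm high; origin centre of underside (bystander)
- paint_can: metal can, 84 mm across, 100 mm high; origin centre of underside (bystander)
- glue: white glue bottle, 56 mm across, 160 mm high; origin centre of underside (bystander)
- offcut: offcut of the frame timber, 110 x 60 x 36 mm, lying loose; origin centre of underside (bystander)

How it is judged:
On the way, in this order (a step that is already met when the one before it is completed fails the run):
1. the punch is lifted clear of the block (z of punch in the frame of block above 0.07 m), for 0.1 s.
2. the punch, in the empty hole and within 2.5 mm of its centre, presses on the wood with 11 to 17 N without a break for 1 s, the punch within 0.09 rad of upright (contact force between punch and frame between 11 and 17 N and horizontal distance between punch and open_hole below 0.0025 m and angle between punch's own z axis and vertical below 0.09 rad), for 1 s.
3. the punch is drawn clear of the brace, its origin more than 25 mm above the wood (z of punch in the frame of open_hole above 0.025 m), for 0.1 s.
At the end, for the whole second after the job is handed in: The mark has been made, and the punch stands in its own hole in the block, within 5 mm of the hole's axis, its collar within 3 mm of resting on the block, within 0.08 rad of upright and at rest; the bystanders are within 20 mm of where they were (horizontal distance between punch and block_hole below 0.005 m and z of punch in the frame of block_hole below -0.052 m and angle between punch's own z axis and vertical below 0.08 rad and linear speed of punch below 0.02 m/s); the robot touches nothing.
It fails at once if the punch presses on the wood with more than 22 N (contact force between punch and frame above 22 N).
It fails at once if the point marks or drags on the wood away from the empty hole (more than 1 N, over 4 mm from its centre) (contact force between punch and frame above 1 N and horizontal distance between punch and open_hole above 0.004 m).
It fails at once if the punch is leant on or levered in the brace (more than 15 N on it, or more than 0.15 rad from upright with its nose in or just over the hole) (contact force between punch and brace above 15 N or (z of punch in the frame of open_hole below 0.004 m and horizontal distance between punch and open_hole below 0.006 m and angle between punch's own z axis and vertical above 0.15 rad)).
It fails at once if the punch is banged or forced against the block (more than 30 N) (contact force between punch and block above 30 N).
It fails at once if a bystander is moved by more than 20 mm (distance of any of nail_set, tape, screw_tin, hammer, mug, paint_can, glue, offcut from where it was at the start of the episode above 0.02 m).
It also fails if it takes over 67 s, if anything falls off the work surface, if the arm or the gripper's body presses on something with over 40 N, if the wrist force passes 120 N, or if a joint passes its speed limit or range.

## Working session

There is one attempt and no reset: what is moved stays moved. The work goes in short steps, each a Python script; the robot and the scene stay as the last script left them, time stands still between calls to the robot, and variables do not carry over. Pictures are saved under pics/ and viewed, about 8 in all and at most 12, crops included, and the job is handed in when it is done.

```bash
mkdir -p pics; ls; python3 - <<'E'
from workcell import *
import cv2,numpy as np
for n in("scene","top"):
    c=read_camera(n); cv2.imwrite(f"pics/{n}0.png",c["image"][:,:,::-1]); np.savez(f"{n}.npz",**c)
    print(n,c["K"].tolist(),c["R"].round(4).tolist(),c["t"].tolist())
print(read_t(),read_position(),read_orientation(),read_contact_force())
E
```

```text
pics
scene [[401.16378467947413, 0.0, 315.1342421179592], [0.0, 401.16378467947413, 196.2607818372624], [0.0, 0.0, 1.0]] [[-0.3298, 0.944, -0.0091], [0.8076, 0.2772, -0.5206], [-0.4889, -0.1791, -0.8538]] [0.18272648979789094, -0.3966595541993765, 1.4980752552526286]
top [[380.3287832522514, 0.0, 313.7993277292778], [0.0, 380.3287832522514, 200.76373433908861], [0.0, 0.0, 1.0]] [[-0.0181, -0.9998, -0.0115], [-0.9967, 0.019, -0.0791], [0.0793, 0.0101, -0.9968]] [0.023928236410711266, 0.526367594805605, 1.4025084622250563]
0.1 [ 0.25746843 -0.54142997  0.25231868] [-2.65495238e+00  1.67754085e+00  2.15308029e-03] [-0.18150372  0.08788493 -0.8590929 ]
```

View pics/scene0.png

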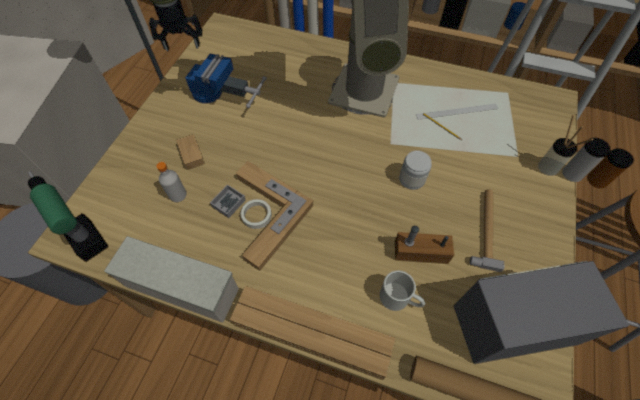

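View pics/top0.png

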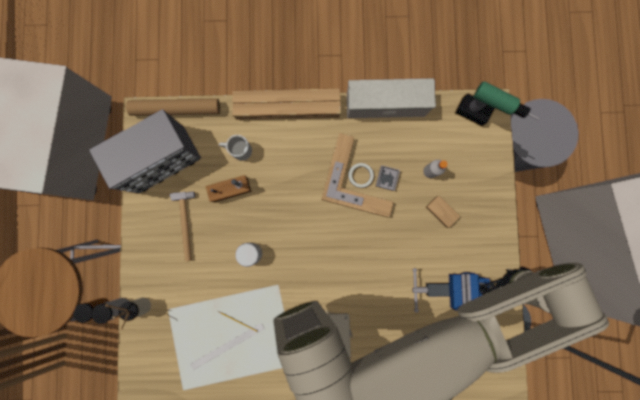

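The scene view shows the block at about (425,247) with the punch at (412,235), and the brace at about (282,203). In the top view they are at (229,188) and (338,183). Next I'll make enlarged crops.

```bash
python3 - <<'E'
import cv2,numpy as np
s=cv2.imread("pics/scene0.png");t=cv2.imread("pics/top0.png")
def crop(im,x,y,w,h,k):
    c=cv2.resize(im[y:y+h,x:x+w],None,fx=k,fy=k,interpolation=cv2.INTER_CUBIC)
    for i in range(0,w,10):cv2.line(c,(i*k,0),(i*k,6 if (x+i)%50 else 14),(0,255,0),1)
    for i in range(0,h,10):cv2.line(c,(0,i*k),(6 if (y+i)%50 else 14,i*k),(0,255,0),1)
    return c
# each 400x300
m=np.vstack([np.hstack([crop(s,390,220,80,50,5),crop(s,240,160,80,50,5)]),
 np.hstack([crop(t,190,165,80,50,5),crop(t,320,165,80,50,5)])])
cv2.imwrite("pics/crop0.png",cv2.convertScaleAbs(m,alpha=1.4))
E
```

```text
(no output)
```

View pics/crop0.png

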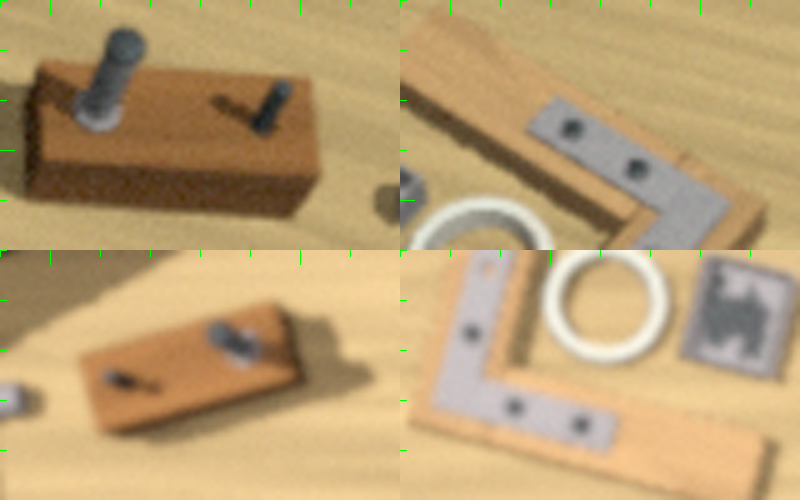

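The empty hole is at the end of the +x arm, top pixel about (337.4,168.6). Screws are at about (334.4,181.6), (343,196.4) and (356.2,200). The punch collar is at about (238,184) in the top view and (409.6,242.4) in the scene view. I'll refine these by centroid and look at the second arm in the scene view.

```bash
python3 - <<'E'
import cv2,numpy as np
s=cv2.imread("pics/scene0.png");t=cv2.imread("pics/top0.png")
def crop(im,x,y,w,h,k):
    c=cv2.resize(im[y:y+h,x:x+w],None,fx=k,fy=k,interpolation=cv2.INTER_CUBIC)
    for i in range(0,w,5):cv2.line(c,(i*k,0),(i*k,6 if (x+i)%10 else 14),(0,255,0),1)
    for i in range(0,h,5):cv2.line(c,(0,i*k),(6 if (y+i)%10 else 14,i*k),(0,255,0),1)
    return c
a=crop(s,265,175,50,60,8); b=crop(t,325,160,45,45,8)
c=np.zeros((480,a.shape[1]+b.shape[1]+4,3),np.uint8); c[:,:a.shape[1]]=a; c[:b.shape[0],a.shape[1]+4:]=b
cv2.imwrite("pics/crop1.png",cv2.convertScaleAbs(c,alpha=1.3)); print(c.shape)
E
```

```text
(480, 764, 3)
```

View pics/crop1.png

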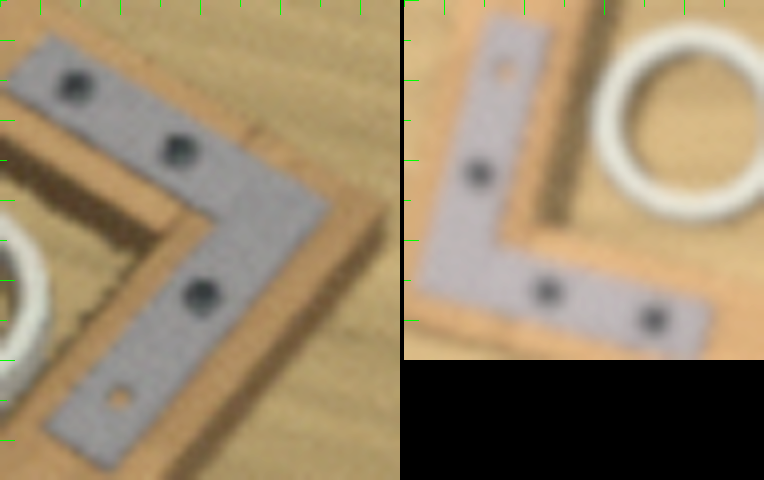

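```bash
cat > fit.py <<'E'
import numpy as np
from scipy.optimize import least_squares
C={n:np.load(n+".npz") for n in("scene","top")}
def proj(n,X):
    c=C[n]; p=(c["R"]@np.atleast_2d(X).T).T+c["t"]; p=p@c["K"].T; return p[:,:2]/p[:,2:]
def fit(obs,z0):  # obs: list of (cam, local xyz mm, px)
    f=lambda q:np.concatenate([(proj(n,[q[0]+np.cos(q[2])*l[0]/1e3-np.sin(q[2])*l[1]/1e3,q[1]+np.sin(q[2])*l[0]/1e3+np.cos(q[2])*l[1]/1e3,z0+l[2]/1e3])[0]-p) for n,l,p in obs])
    r=least_squares(f,[.5,0,-.2],loss="soft_l1"); return r.x,f(r.x).reshape(-1,2)
E
python3 - <<'E'
from fit import *
def sc(lst,cam,k,x0,y0): return [(cam,l,np.array([(u+.5)/k-.5+x0,(v+.5)/k-.5+y0])) for l,(u,v) in lst]
S=sc([((95,0,39),(120,397)),((45,0,44),(202,297)),((0,-45,44),(180,151)),((0,-95,44),(75,88)),((-15,15,41),(330,208)),((120,15,41),(108,470)),((120,-15,41),(43,425)),((-15,-120,41),(50,35)),((15,-15,41),(215,220))],"scene",8,265,175)
T=sc([((95,0,39),(100,68)),((45,0,44),(76,173)),((0,-45,44),(144,291)),((0,-95,44),(250,320)),((120,15,41),(87,18)),((120,-15,41),(148,25)),((-15,15,41),(18,285)),((15,-15,41),(95,247))],"top",8,325,160)
for o in(S,T,S+T):
    q,r=fit(o,0); print("brace",q.round(4),"hole",(q[:2]+.095*np.array([np.cos(q[2]),np.sin(q[2])])).round(4),np.abs(r).max(1).round(2))
S=sc([((-30,-75,62),(42,65)),((-30,75,62),(312,80)),((30,75,62),(318,177)),((30,-75,62),(35,157))],"scene",5,390,220)
T=sc([((30,75,62),(80,105)),((30,-75,62),(278,53)),((-30,-75,62),(300,128)),((-30,75,62),(103,182))],"top",5,190,165)
for o in(S,T,S+T):
    q,r=fit(o,0); print("block",q.round(4),"hole",(q[:2]+.045*np.array([np.sin(q[2]),-np.cos(q[2])])).round(4),np.abs(r).max(1).round(2))
S=sc([((0,0,147),(126,47)),((0,0,65),(98,113))],"scene",5,390,220);T=sc([((0,0,147),(222,85)),((0,0,65),(245,100))],"top",5,190,165)
for o in(S,T,S+T):
    q,r=fit(o,0); print("punch",q[:2].round(4),r.round(2).tolist())
E
```

```text
brace [ 0.5536 -0.0512 -0.2826] hole [ 0.6449 -0.0777] [0.45 0.21 0.14 0.19 0.36 0.06 0.27 0.25 0.45]
brace [ 0.5528 -0.0503 -0.2766] hole [ 0.6442 -0.0763] [0.42 0.09 0.35 0.27 0.93 0.22 0.72 0.43]
brace [ 0.5533 -0.0509 -0.2801] hole [ 0.6446 -0.0772] [0.43 0.24 0.1  0.18 0.43 0.21 0.28 0.24 0.58 0.67 0.3  0.5  0.41 1.06
 0.31 0.56 0.48]
block [0.5785 0.3289 0.2476] hole [0.5896 0.2852] [1.11 0.44 0.58 0.99]
block [0.5763 0.3276 0.2508] hole [0.5875 0.284 ] [0.21 0.51 0.19 0.39]
block [0.5776 0.3284 0.2481] hole [0.5886 0.2848] [1.45 0.56 0.2  0.91 0.44 0.8  0.28 0.64]
punch [0.5914 0.2867] [[0.23, -0.13], [-0.25, 0.14]]
punch [0.5877 0.2862] [[-0.18, 0.05], [0.19, -0.05]]
punch [0.5899 0.2866] [[0.29, -0.64], [-0.19, -0.35], [-0.3, -0.57], [0.08, -0.63]]
```

```bash
cat > rb.py <<'E'
from workcell import *
import numpy as np
from scipy.spatial.transform import Rotation as Ro
def ori(y):
    c,s=np.cos(y),np.sin(y); return Ro.from_matrix(np.array([[c,s,0],[s,-c,0],[0,0,-1]])).as_rotvec()
def F(n=5):
    f=[]
    for _ in range(n): f.append(read_contact_force()); hold(.01)
    return np.mean(f,0)
def st(m=""): print(m,"t%.2f"%read_t(),read_position().round(4),F().round(2),"open",round(read_opening(),4))
E
python3 - <<'E'
from rb import *
o=ori(.248)
move_to([.5895,.286,.24],o); command_gripper(.045,20); st("above")
print(read_joints().round(2), read_ft_torque())
move_l([.5895,.286,.108],.12); st("down"); f0=F()
command_gripper(0,20); st("shut"); print(F()-f0, read_ft_torque())
E
```

```text
above t3.70 [0.5895 0.2859 0.24  ] [-0.13  0.22  0.03] open 0.045
[0.37 0.28 1.34 0.   1.52 0.13] [ 0.07195693 -0.01167648  0.01836937]
down t4.99 [0.5903 0.2863 0.1093] [ 0.32 -0.02  0.02] open 0.0449
shut t5.42 [0.5897 0.2861 0.1086] [-0.86 -0.32  3.59] open 0.0179
[-1.6134173  -0.98265512  3.63735755] [-0.07262592  0.24774417 -0.01814833]
```

```bash
python3 - <<'E'
from rb import *
command_gripper(.045); p=np.array([.5895,.286,.108])
move_to(p,ori(.248-np.pi/2)); st("rot"); print(read_joints().round(2)); f0=F()
command_gripper(0,20); st("shut20"); print(F()-f0, read_ft_torque())
command_gripper(0,80); st("shut80"); print(read_ft_torque())
c=read_camera("scene")
import cv2; cv2.imwrite("pics/g.png",c["image"][:,:,::-1])
move_l(p+[0,0,.1],.08); hold(.2); st("up"); print(read_ft_torque())
for n in("scene","top"):
    c=read_camera(n); cv2.imwrite(f"pics/{n}1.png",c["image"][:,:,::-1])
s=cv2.imread("pics/scene1.png");print(p)
from fit import proj
print(proj("scene",[[.5895,.286,.205],[.5895,.286,.107],[.5895,.286,.162]]).round(1),proj("scene",[[.5886,.2848,.062]]))
cv2.imwrite("pics/l1.png",cv2.convertScaleAbs(cv2.resize(s[180:260,370:450],None,fx=7,fy=7,interpolation=cv2.INTER_CUBIC),alpha=1.4))
E
```

```text
rot t7.29 [0.5895 0.286  0.108 ] [ 0.24  0.15 -0.  ] open 0.0447
[0.37 0.38 1.46 0.   1.3  1.7 ]
shut20 t7.72 [0.5895 0.2861 0.108 ] [-0.09  0.74 -0.16] open 0.0172
[-0.33991524  0.65915709 -0.17990958] [ 0.1713524  -0.00261109  0.02337519]
shut80 t8.03 [0.5895 0.2861 0.1082] [-0.43  0.71  1.43] open 0.0165
[ 0.1402368   0.10460186 -0.02534801]
up t9.72 [0.5893 0.2859 0.2074] [-0.2  -0.13 -2.22] open 0.0163
[-0.00345943  0.00580204 -0.01457998]
[0.5895 0.286  0.108 ]
[[419.7 217.5]
 [411.8 235. ]
 [416.1 225.5]] [[408.27278309 241.71053834]]
```

View pics/l1.png

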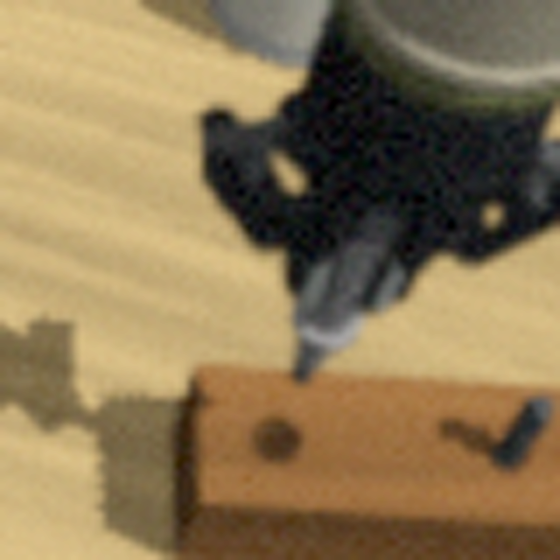

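The punch hangs upright, and its tip at about crop (300,378) suggests a nose roughly 8 mm short. The empty block hole at full-image (409.2,242.4) agrees with the grasp xy. Next I'll touch the steel brace 15 mm from the hole to measure the nose length.

```bash
cat >> rb.py <<'E'
def touch(xy,z0,zmin,f0,thr=2.5,step=.0004,v=.01):
    z=z0; hist=[]
    while z>zmin:
        z-=step; move_l([xy[0],xy[1],z],v); f=F(3)-f0; hist.append((round(z,5),*f.round(1)))
        if f[2]>thr: return z,read_position(),hist
    return None,read_position(),hist
H=np.array([.6446,-.0772]); U=np.array([np.cos(-.28),np.sin(-.28)])
E
python3 - <<'E'
from rb import *
b=H-.015*U
move_l([.5895,.286,.225],.12); move_l([*b,.225],.22); move_l([*b,.147],.12); hold(.3)
g=np.array([read_contact_force() if not hold(.01) else 0 for _ in range(12)]); print("noise",g.std(0)); f0=g.mean(0); np.save("f0.npy",f0)
st("pre"); z,p,h=touch(b,.144,.1285,f0); print(z,p,h[-6:]); st()
if z: move_l([*b,z+.004],.05); st("back")
E
```

```text
noise [0.49150447 0.51761168 0.33799864]
pre t13.14 [ 0.6304 -0.0731  0.1474] [ 0.2   0.24 -2.45] open 0.0163
0.1335999999999997 [ 0.63038357 -0.07307135  0.13401337] [(0.1356, np.float64(0.1), np.float64(0.0), np.float64(0.4)), (0.1352, np.float64(-0.3), np.float64(0.0), np.float64(-0.8)), (0.1348, np.float64(-0.2), np.float64(-0.4), np.float64(0.3)), (0.1344, np.float64(0.2), np.float64(0.4), np.float64(0.2)), (0.134, np.float64(0.1), np.float64(-0.4), np.float64(1.9)), (0.1336, np.float64(-0.8), np.float64(0.5), np.float64(4.4))]
 t20.57 [ 0.6304 -0.0731  0.134 ] [-0.85  1.02  1.98] open 0.0164
back t20.87 [ 0.6302 -0.0731  0.1376] [ 0.25  0.29 -2.63] open 0.0161
```

```bash
python3 - <<'E'
from rb import *
f0=np.load("f0.npy"); 
move_l([*H,.1368],.08); move_l([*H,.1333],.02); f=F(8)-f0; print("at .1333",f.round(2))
if f[2]<2:
    for z in(.1318,.1303):
        move_l([*H,z],.02); f=F(8)-f0; print(z,f.round(2))
        if np.linalg.norm(f)>5: break
else: move_l([*H,.1368],.08)
st()
E
```

```text
at .1333 [ 0.15 -0.34  0.32]
0.1318 [-0.03  0.04  0.29]
0.1303 [ 0.23 -0.19  0.38]
 t22.27 [ 0.6446 -0.0772  0.1302] [ 0.15  0.04 -2.33] open 0.0164
```

The nose is in the hole with no side force, so I'll press.

```bash
python3 - <<'E'
from rb import *
f0=np.load("f0.npy"); z=.1298; log=[]
for i in range(25):
    move_l([*H,z],.01); f=F(4)-f0; log.append((round(z*1e3,2),f.round(1).tolist()))
    if f[2]>19: z+=.001; move_l([*H,z],.02); break
    if f[2]>13: break
    z-=.0004 if f[2]<8 else min(.0003,(14-f[2])/9e3+.00005)
t=read_t(); g=[]
while read_t()-t<1.7:
    f=F(8)-f0; g.append(f.round(1).tolist())
    if abs(f[2]-14)>1.2: z+=np.clip((f[2]-14)/1e4,-.0002,.0002); move_l([*H,z],.01)
print(*log,sep="\n"); print("hold",g); st()
E
```

```text
(129.8, [-0.2, -0.1, 0.4])
(129.4, [-0.2, 0.4, 0.2])
(129.0, [-0.6, 0.2, 1.6])
(128.6, [-1.1, 0.6, 4.6])
(128.2, [-1.5, 0.6, 7.6])
(127.8, [-1.9, 0.6, 9.6])
(127.5, [-2.2, 0.7, 10.7])
(127.2, [-2.5, 1.4, 11.3])
(126.9, [-2.5, 1.2, 12.3])
(np.float64(126.66), [-2.9, 1.1, 13.1])
hold [[-3.1, 1.3, 13.1], [-3.6, 1.3, 13.0], [-3.2, 1.4, 13.1], [-3.0, 1.3, 13.0], [-3.1, 1.1, 13.0], [-3.3, 1.1, 13.0], [-3.0, 1.1, 13.1], [-3.2, 1.4, 12.7], [-3.3, 1.1, 13.6], [-3.0, 1.4, 13.2], [-3.0, 1.2, 13.6], [-3.2, 1.3, 13.5], [-3.4, 1.3, 13.4], [-3.5, 1.1, 13.8], [-3.4, 1.4, 13.4], [-3.1, 1.3, 13.8], [-3.0, 1.1, 13.6], [-3.4, 1.3, 13.4], [-3.6, 1.3, 13.5], [-3.3, 1.4, 13.4], [-3.4, 1.6, 13.6], [-3.3, 1.1, 13.9]]
 t26.87 [ 0.6452 -0.0772  0.1281] [-3.3   1.09 11.26] open 0.0163
```

```bash
python3 - <<'E'
from rb import *
import cv2
from fit import proj
ims=[]
for n in("scene","top"):
    im=read_camera(n)["image"][:,:,::-1]; u,v=proj(n,[[*H,.09]])[0].astype(int); print(n,u-25,v-30,proj(n,[[*H,.036],[*H,.13]]))
    ims.append(cv2.resize(im[v-30:v+30,u-25:u+25],None,fx=8,fy=8,interpolation=cv2.INTER_CUBIC))
cv2.imwrite("pics/press.png",cv2.convertScaleAbs(np.hstack(ims),alpha=1.5)); st()
E
```

```text
scene 253 186 [[279.66759607 225.08428725]
 [276.72983777 209.13564291]]
top 313 135 [[337.69127268 168.44402843]
 [339.07164361 164.01918184]]
 t27.01 [ 0.6452 -0.0772  0.1281] [-3.48  1.25 10.54] open 0.0162
```

View pics/press.png

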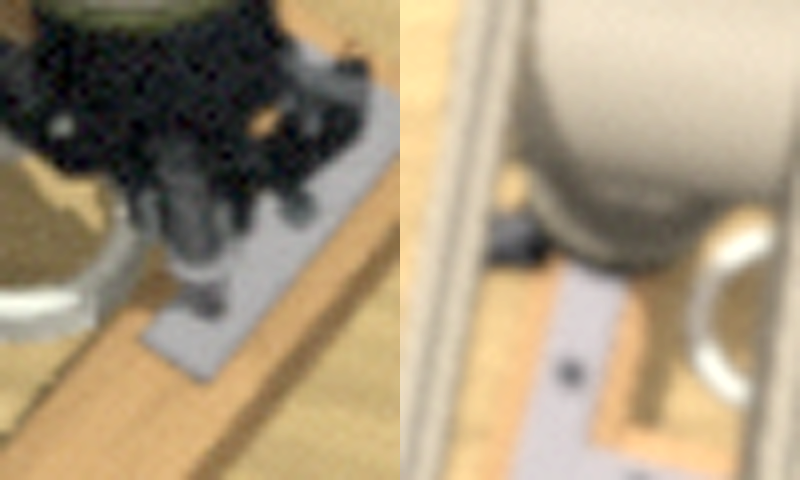

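The punch stands upright in the hole and pressed at 13–14 N for about 1.9 s. The TCP travel agrees with no grip slip. I'll draw it straight up, carry it back and lower it into the block, watching the force.

```bash
python3 - <<'E'
from rb import *
f0=np.load("f0.npy"); print(Ro.from_rotvec(read_orientation()).as_matrix()[:,2].round(4))
move_l([*H,.129],.01); f=F()-f0; print("unload",f.round(2))
move_l([*H,.142],.03); print("out",(F()-f0).round(2)); move_l([*H,.225],.1); st("up")
P=[.5895,.286]
move_l([*P,.225],.22); move_l([*P,.170],.1); hold(.2); f1=F(8); np.save("f1.npy",f1); st("over block")
# tip enters at TCP ~.155, nozzle 16mm body enters from ~.129
for z in(.158,.150,.142,.136,.130,.124,.118,.113):
    move_l([*P,z],.05); f=F(4)-f1; print(z,f.round(1))
    if np.linalg.norm(f)>5: break
st()
E
```

```text
[ 1.7e-03 -2.0e-04 -1.0e+00]
unload [-0.13  0.01  5.09]
out [ 0.3  -0.07 -0.16]
up t29.10 [ 0.6441 -0.0771  0.2239] [-0.43  0.43 -2.7 ] open 0.0161
over block t31.93 [0.59   0.2862 0.171 ] [ 0.2   0.35 -1.9 ] open 0.0162
0.158 [-0.3  0.3  0.5]
0.15 [-0.2 -0.5 -0.6]
0.142 [-0.3 -0.3 -0.5]
0.136 [-0.3  0.  -0.3]
0.13 [-0.2  0.1  0.2]
0.124 [-0.3 -0.1 -0.2]
0.118 [-0.3  0.1 -0.3]
0.113 [-0.3 -0.2 -0.2]
 t34.56 [0.5892 0.2859 0.1126] [-0.01  0.08 -2.28] open 0.0162
```

```bash
python3 - <<'E'
from rb import *
import cv2
from fit import proj
f1=np.load("f1.npy"); P=[.5895,.286]
z,p,h=touch(P,.1105,.1045,f1,thr=2.5,step=.0005); print(z,p,h[-3:])
if z:
    command_gripper(.03); hold(.1); st("open"); command_gripper(.05)
    move_l([*P,.24],.12); st("up")
    im=[]
    hold(.3)
    move_to([.40,.10,.35],ori(.248-np.pi/2))
    for n,(x,y) in(("scene",(370,210)),("top",(200,155))):
        c=read_camera(n)["image"][:,:,::-1]; im.append(cv2.resize(c[y:y+60,x:x+66],None,fx=6,fy=6,interpolation=cv2.INTER_CUBIC))
    cv2.imwrite("pics/end.png",cv2.convertScaleAbs(np.hstack(im),alpha=1.4)); st()
E
```

```text
0.1075 [0.58970168 0.28610597 0.1081235 ] [(0.1085, np.float64(-0.1), np.float64(-0.2), np.float64(-0.4)), (0.108, np.float64(-1.1), np.float64(-0.4), np.float64(0.9)), (0.1075, np.float64(-2.6), np.float64(-0.9), np.float64(7.2))]
open t36.84 [0.5895 0.286  0.1073] [ 0.01 -0.13  0.04] open 0.0299
up t38.47 [0.589  0.2858 0.2386] [-0.37 -0.08  0.06] open 0.0499
 t40.02 [0.4004 0.1004 0.3494] [0.37 0.31 0.04] open 0.0499
```

View pics/end.png

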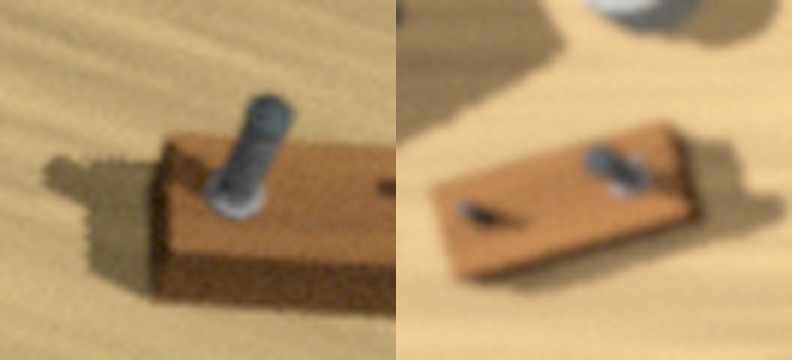

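```bash
python3 - <<'E'
from rb import *
import cv2
im=[]
for n,(x,y) in(("scene",(255,200)),("top",(312,140))):
    c=read_camera(n)["image"][:,:,::-1]; b=cv2.imread(f"pics/{n}0.png")
    for q in(b,c): im.append(cv2.resize(q[y:y+50,x:x+50],None,fx=6,fy=6,interpolation=cv2.INTER_CUBIC))
cv2.imwrite("pics/hole.png",cv2.convertScaleAbs(np.vstack([np.hstack(im[:2]),np.hstack(im[2:])]),alpha=1.3))
E
```

```text
(no output)
```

View pics/hole.png

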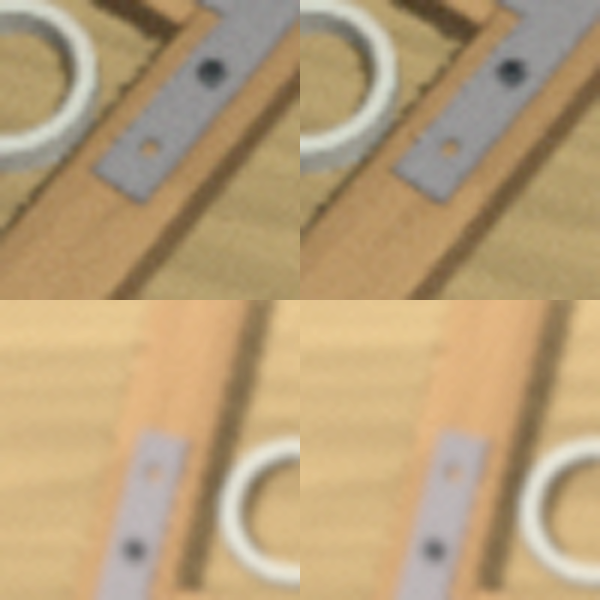

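The before and after views match: the tape has not moved and the brace is unchanged. At about 3 mm per pixel, the mark itself is too small to resolve. Handing in.

```bash
python3 -c "
from rb import *
job_done(); st()"
```

```text
the job is handed in; nothing more can be done
the job is handed in; nothing more can be done
```

I pressed the punch into the empty brace hole (the outer one on the +x arm), stood it back in the block, and handed the job in at about 40 s of the 67 s allowed. I could not confirm the mark by eye, because the cameras see only about 3 mm per pixel.

- **Finding the nose length:** I touched the steel brace lightly (about 4 N) 15 mm from the hole. This showed the nose is about 8 mm shorter than new.
- **Pressing:** The nose entered the hole with no side force. I pressed at 13.0–13.9 N for about 1.9 s. A side force of about 3 N built up under load, because the arm flexed by about 0.6 mm. The tool was still within about 0.002 rad of vertical.
- **Returning it:** I drew it straight up and lowered it into the block with no measurable side force. The collar seated at the same height as before (7 N peak), and then I opened the gripper.
- **Final checks:** The punch cap is within about 0.3 px of its starting position. The tape and nail set showed no visible movement, and the gripper was clear of everything. I did not check the other bystanders individually.

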